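Hold the toaster open for cleaning

ROBOT

A 6-joint arm with a two-finger parallel gripper is mounted at the origin on a cart in front of the work surface, level with it; the furniture and walls round the work are solid. World frame = base frame: x ahead of the robot, y to its left, z up, the work surface at z = 0. Lengths are in m, angles in degrees, forces in N, time in s.
With the tool pointing down it reaches from about 0.4 to 0.825 m from the base axis. Payload 7 kg.
Tool frame: the origin (TCP) lies on the centre line of the jaws, within the pads' length; the fingertips stand 8 mm ahead of it and the grasp point (between the pads) lies 11 mm behind it; z points along the fingers, y is the line along which they close (so a half turn about z gives the same grasp; the last joint's range is limited). The gripper opens to 88 mm and grips with 3 to 60 N. Pads are 19 mm wide; open, the fingers measure 130 mm over their backs; the gripper's body (78 mm by 193 mm) begins 47 mm behind the grasp point.
Start: joints at [-47.55, 20.546, 0.682, 0, -70.136, -16.507], TCP at [0.295, -0.607, 0.235] pointing down, gripper open.
Joint ranges: [-176.03, 176.03], [-82.01, 121.73], [-58.28, 71.71], [-173.87, 95.51], [-174.79, -0.11], [-173.66, 173.66]. Speed limits (degrees/s): [136.94, 136.94, 172.46, 180, 180, 180].

INTERFACE

Orientations are given as [roll, pitch, yaw] about the fixed x, y, z axes, in that order (R = Rz(yaw) Ry(pitch) Rx(roll)).
In Python, from plant import r gives the robot as it stands.
- The arm moves only by the tool carry_out, never from a script. Its argument "targets" is a list of rows, each a list of 6 numbers: the shift along the tool's x, y, z scaled (see below), then the turn, a rotation vector about the tool's x, y, z scaled (see below). A call has 1 to 5 rows; each row shifts and turns the commanded pose from where the row before left it, along the tool's axes as they then stand; what a row does not reach is not made up. The controller multiplies each number of a shift by 0.5 m and each number of a turn by 60 degrees. A row lasts 1/8 s, in which the tool goes at most 62.5 mm and 10.7 degrees, less where a joint would pass 70% of its speed; a pose out of reach is approached as far as the arm can. A call with a number of a shift or a turn outside -1 to 1 is refused whole. A call with a gripper value outside its range is refused whole. "hand" is the opening, from 0 (shut) to 1 (fully open), set as the call begins (left out, the last holds). The fingers move at their own pace and stop on an object; "squeeze" is the grip in N (left out, the last holds). Time passes only in rows, so rows that do not move let the fingers close. It gives the time, the measured TCP pose, the force, the opening and the grip force at its end, in the units of the state.
- r.get_state(): the state, without advancing time (a new reading comes with each control period).
- r.capture(name): name is "side" or "top" or "wrist"; returns the picture (480x640x3 uint8, red, green, blue); there is no depth.
- r.camera_info(name): a dict with "K" (3x3 intrinsics, pixels), "distortion" ([k1, k2, p1, p2, k3] as OpenCV has them; the pictures are not rectified), "eye" and "attitude" of the camera in the world. Camera axes: x right, y down, z forward; pixel columns grow to the right and rows downward; lengths in m; the calibration is good to about 2 mm. A picture is of the moment at which its call begins: read the wrist's pose just before it. camera_info takes no time and is no camera call; for the wrist camera it gives the pose at the moment of the call.
- r.close_job(): hands the job in; it is judged then, once.
The state is a dict: "time_s": time; "joints": joint angles; "qd": joint speeds; "joint_torque": joint torques, N m; "tcp_pos": TCP position; "eef_rot": TCP orientation; "contact_force": force on the tool from outside, world axes, zero at the start; "moment": the same for the moment, N m; "gripper_width": finger opening in m; "gripper_force": force on a finger pad.
Only numpy, scipy, OpenCV 4.12 (cv2) and the standard library are available. Lean on these libraries where they do the work, as an engineer would, in place of code of your own. Each camera call takes 0.05 s, during which the arm holds its last target. There are 200 camera calls.

TASK

I want to brush out the toaster, which is unplugged, so its lever will not stay down by itself. First pull the crumb tray out to its stop by its tab and let go of it; then press the toaster's spring lever down past its first two clicks to the third, and keep holding it there against its spring, at the third rib and not down on the end stop below it. Finish while still holding the lever down, with the tray still out; leave the other things on the worktop where they are.

Things in the scene. Friction and masses are not known exactly. Their poses are not given: they have to be found in the camera images.
- toaster: steel two-slot toaster with a black end panel, 250 (x) by 180 (y) by 175 mm high, fixed on the worktop. Origin: centre of its underside, on the worktop. Its -x end (front face at x = -125 mm, turned roughly to the robot) has the lever to the left (+y) and the crumb tray at the foot; y is its left, z up
- crumb_tray (a joint): how far the crumb tray is pulled out, m: 0 fully in, 0.09 at its stop. It slides straight along the toaster's -x, with about 2 N of friction, and stays where it is left; it may start up to 15 mm out
- tray_tab (a point): middle of the crumb tray's black pull tab: an upright web 14 mm thick (y), 10 to 40 mm above the worktop; moves with the tray, axes as the toaster's. With the tray in it is 45 mm in front of the toaster's front face, 45 mm right (-y) of its middle, 25 mm up; the tray's 34 mm high front plate is 39 mm behind it, a round bead 18 mm thick 20 mm out (-x). Pinch across y from above
- lever (a joint): how far the lever is pressed down, m: 0 at rest (up), clicks at 0.014, 0.028 and 0.042 (the third), end stop at 0.050. A spring always pushes it back up: about 4 N at the top, 9 N at the third click; passing a click needs about 3 N more. Let go, it jumps up
- lever_top (a point): centre of the top of the lever's black paddle, 36 (x) by 38 (y) by 14 mm thick, 20 to 56 mm in front of the front face, 55 mm left (+y) of the toaster's middle; moves with it, axes as the toaster's. Top 160 mm above the worktop at rest, 118 mm at the third click. Three light ribs on the end panel, just right of the lever, show the paddle's mid height at each click
- mug_1: striped mug, 86 x 120 x 90 mm high, to the left of the toaster's front; bystander. Origin: centre of its underside
- jar_1: glass jar with a screw lid, diameter 65, 100 mm high, beside the toaster on the right; bystander. Origin: centre of its underside
- teaspoon_1: teaspoon, 130 mm long, lying in front of the toaster to the right; bystander. Origin: its centre
- coffee_pod_4: white coffee pod, diameter 51, 45 mm high, standing in front of the toaster to the left; bystander. Origin: centre of its underside

How it is judged (in metres and radians):
On the way, in this order (a step that is already met when the one before it is completed fails the run):
1. the crumb tray is pulled out to its stop (within 5 mm) while the lever is still up (value of joint crumb_tray above 0.085 m and value of joint lever below 0.006 m), for 0.2 s.
2. the robot holds the lever at its third click (within 4 mm) for 0.5 s (value of joint lever between 0.038 and 0.046 m and contact force between any of the fingers, the arm and lever above 2 N), for 0.5 s.
At the end, for the whole second after the job is handed in: the robot itself still presses the lever (more than 2 N) and keeps it at the third click, 38 to 46 mm down; the crumb tray is still out, within 8 mm of its stop, and not touched by the robot (all of step 2 and value of joint crumb_tray above 0.082 m and contact force between each of the arm, the fingers and crumb_tray below 0.5 N); the arm keeps its last pose, push and grip.
It fails at once if a bystander is pushed more than 30 mm from its place or knocked over (distance of any of mug_1, jar_1, teaspoon_1, coffee_pod_4 from where it was at the start of the episode above 0.03 m or angle between any of mug_1, jar_1, coffee_pod_4's own z axis and vertical above 0.5 rad).
It also fails if it takes over 40 s, if anything falls off the work surface, if the arm or the gripper's body presses on something with over 40 N, if the wrist force passes 120 N, or if a joint passes its speed limit or range.

## Working session

There is one attempt and no reset: what is moved stays moved. The work goes in short steps, Python scripts to look and compute and a tool call to move; the robot and the scene stay as the last step left them, time stands still between calls to the robot, and variables do not carry over. Pictures are saved under pics/ and viewed, at most 10 in all, crops included, and the job is handed in when it is done.

Besides the shell and the picture viewer there is one more tool, called after "Request:" in YAML: its name, and indented under it one key for each argument. carry_out: Moves the arm, as the interface text tells. Its arguments: {"type":"object","properties":{"targets":{"type":"array","items":{"type":"array","items":{"type":"number","minimum":-1,"maximum":1}}},"hand":{"type":"number"},"squeeze":{"type":"number"}},"required":["targets"]}

```bash
ls; mkdir -p pics; python3 - <<'E'
from plant import r
import cv2
for n in ("top","side"):
    cv2.imwrite(f"pics/{n}0.png", r.capture(n)[:,:,::-1])
    print(n, r.camera_info(n))
print(r.get_state())
E
```

```text
pics
top {'K': array([[492.12132956,   0.        , 325.26817848],
       [  0.        , 492.12132956, 250.67973024],
       [  0.        ,   0.        ,   1.        ]]), 'distortion': array([-0.07034515,  0.        ,  0.        ,  0.        ,  0.        ]), 'eye': array([0.47779551, 0.07480827, 0.9489058 ]), 'attitude': array([-173.22830867,    1.07389912,  -90.51508278])}
side {'K': array([[461.90531096,   0.        , 316.42606952],
       [  0.        , 461.90531096, 240.38444341],
       [  0.        ,   0.        ,   1.        ]]), 'distortion': array([-0.0619212,  0.       ,  0.       ,  0.       ,  0.       ]), 'eye': array([ 0.48727091, -0.62930323,  0.57390741]), 'attitude': array([-122.4061434 ,    1.14510148,   -8.90937563])}
{'time_s': 0.1, 'joints': array([-4.75500000e+01,  2.05853894e+01,  6.38878474e-01, -1.91945140e-02,
       -7.01368978e+01, -1.65065503e+01]), 'qd': array([-0.02238894, -0.02663203,  0.16780738,  0.05032675,  0.08216758,
        0.03437687]), 'joint_torque': array([ 1.91098252e-04, -5.84162021e+01,  2.93753278e+01,  7.01547414e+00,
        1.01930840e-02, -6.24458335e-05]), 'tcp_pos': array([ 0.29508697, -0.60659354,  0.23373261]), 'eef_rot': array([ 1.79914901e+02, -6.39934848e-03, -1.54063080e+02]), 'contact_force': array([-0.15593793, -0.24235037, -0.18145245]), 'moment': array([ 0.04847303, -0.01434424, -0.01893075]), 'gripper_force': 0.0, 'gripper_width': 0.0877821671098828}
```

View pics/top0.png

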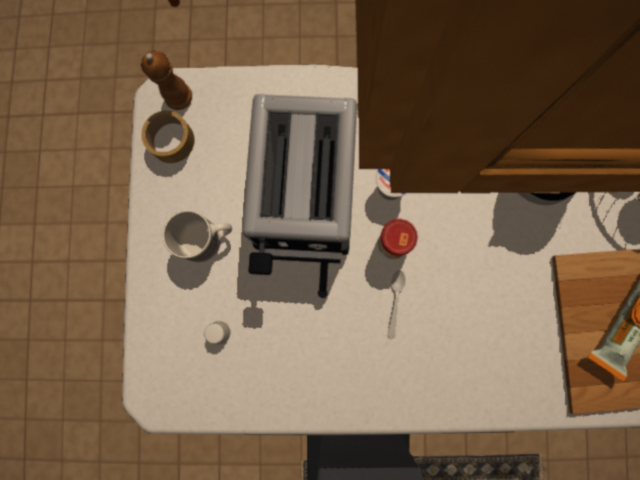

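View pics/side0.png

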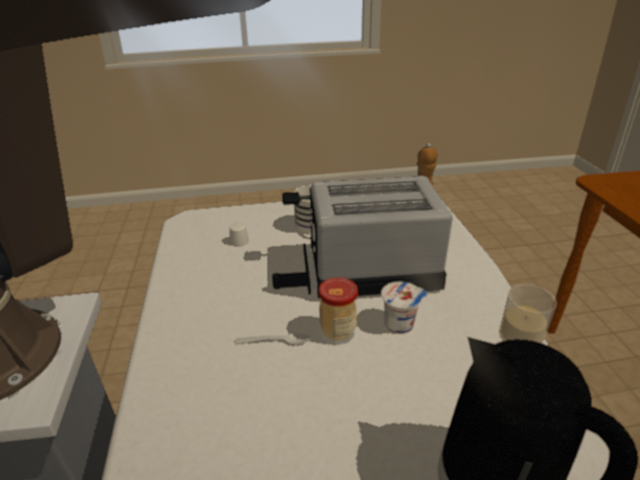

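The top view shows the lever paddle at about (261,263), the tab web from (324,262) to (323,292) with the bead at its end, the jar lid at (399,237), the spoon at x≈395, and the pod at (216,335). A cupboard overhangs to the right. In the side view the paddle is at (292,198) and the tab at (290,281). I'll zoom in on the top view.

```bash
cat > h.py <<'E'
import numpy as np, cv2
from scipy.spatial.transform import Rotation as Ro
def cam(r,n):
    c=r.camera_info(n); return c['K'],c['distortion'],np.array(c['eye']),Ro.from_euler('xyz',c['attitude'],degrees=True).as_matrix()
def back(C,uv,z):
    K,d,e,R=C; p=cv2.undistortPoints(np.float64([[uv]]),K,d)[0,0]
    v=R@np.array([p[0],p[1],1]); return e+v*(z-e[2])/v[2]
def proj(C,P):
    K,d,e,R=C; P=np.atleast_2d(P)
    return cv2.projectPoints(np.float64(P),cv2.Rodrigues(R.T)[0],-R.T@e,K,d)[0][:,0]
E
python3 - <<'E'
from plant import r
from h import *
T=cam(r,'top')
for n,uv,z in [('paddle',(261,263),.16),('bead',(323,292),.04),('tabroot',(324,262),.04),('TL',(247,238),.155),('TR',(348,243),.155),('jar',(399,237),.1),('pod',(216,330),.045),('mug',(188,235),.09),('cab60',(358,192),.6),('cab45',(358,192),.45)]:
    print(n,back(T,uv,z).round(3))
i=cv2.imread('pics/top0.png')
cv2.imwrite('pics/topz.png',cv2.resize(i[215:315,230:360],None,fx=6,fy=6,interpolation=cv2.INTER_CUBIC))
i=cv2.imread('pics/side0.png')
cv2.imwrite('pics/sidez.png',cv2.resize(i[170:300,260:360],None,fx=4.5,fy=4.5,interpolation=cv2.INTER_CUBIC))
E
```

```text
paddle [0.553 0.193 0.16 ]
bead [0.509 0.096 0.04 ]
tabroot [0.565 0.093 0.04 ]
TL [0.595 0.217 0.155]
TR [0.584 0.052 0.155]
jar [ 0.601 -0.039  0.1  ]
pod [0.441 0.292 0.045]
mug [0.611 0.335 0.09 ]
cab60 [0.562 0.057 0.6  ]
cab45 [0.598 0.049 0.45 ]
```

View pics/topz.png

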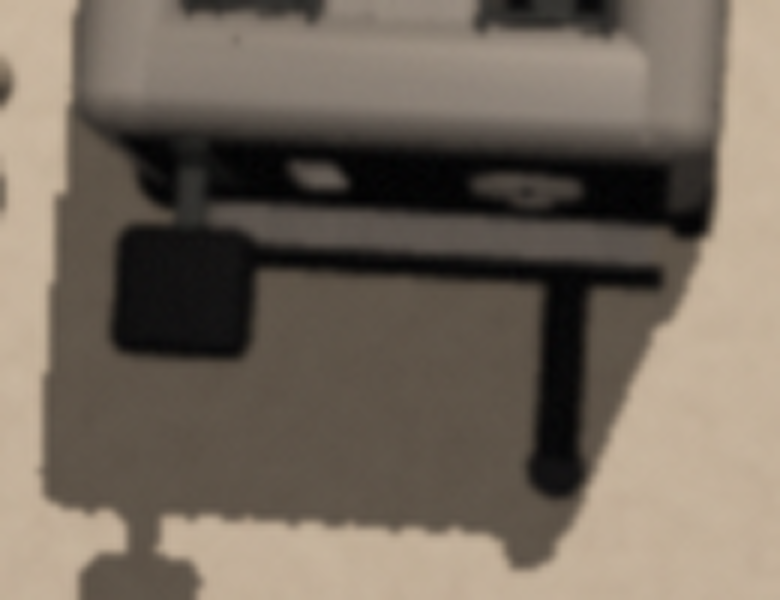

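View pics/sidez.png

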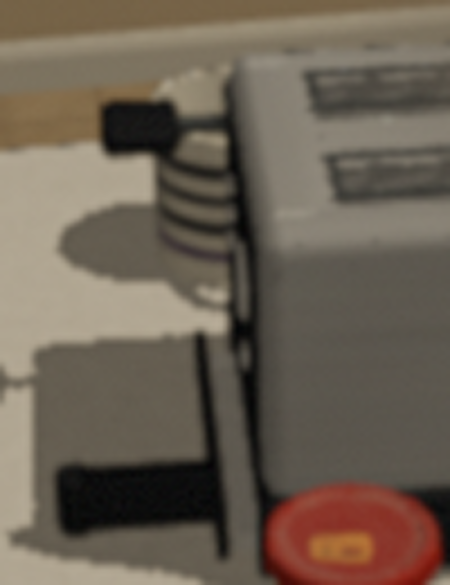

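Zoomed top view (6×, offset 230,215): the paddle top corners are at (117,230), (253,232), (248,356) and (114,350). The bead centre is at (555,470), and the web centreline runs (567,300) to (559,440). The tray plate stands a little off the front face. Next I fit the pose.

```bash
cat > fit.py <<'E'
from plant import r
from h import *
from scipy.optimize import least_squares
T=cam(r,'top');S=cam(r,'side')
z=lambda u,v:(230+(u+.5)/6-.5,215+(v+.5)/6-.5)
s=lambda u,v:(260+(u+.5)/4.5-.5,170+(v+.5)/4.5-.5)
def w(p,L):
    c,q=np.cos(p[2]),np.sin(p[2]); return np.array([p[0]+c*L[0]-q*L[1],p[1]+q*L[0]+c*L[1],L[2]])
lev=[(z(117,230),T,(-.145,.074,.16)),(z(253,232),T,(-.145,.036,.16)),(z(248,354),T,(-.181,.036,.16)),(z(114,348),T,(-.181,.074,.16)),
 (s(104,103),S,(-.181,.074,.16)),(s(108,150),S,(-.181,.036,.146)),(s(175,150),S,(-.145,.036,.146))]
def res(p):
    e=[proj(C,w(p,L))[0]-uv for uv,C,L in lev]
    e.append(proj(T,w(p,(-.190-p[3],-.045,.040)))[0]-z(555,470))
    e+=[[(proj(T,w(p,(L-p[3],-.045,.04)))[0]-z(*q))[0]] for L,q in((-.145,(567,300)),(-.18,(559,440)))]
    return np.concatenate(e)
f=least_squares(res,[.70,.13,0,.005],x_scale=[.01,.01,.05,.01]);p=f.x
print(p[:2],np.degrees(p[2]),p[3],res(p).round(1))
print('tab',w(p,(-.17-p[3],-.045,.025)),'paddle',w(p,(-.163,.055,.16)))
print('side bead', proj(S,w(p,(-.19-p[3],-.045,.04)))[0], 'seen',s(80,475))
for L in [(-.125,-.09,0),(-.125,.09,0)]: print('foot',proj(T,w(p,L))[0])
print('pod',back(T,(216,330),.045)); print('plate',back(T,z(660,285),.034),w(p,(-.131-p[3],-.08,.034)))
print('spoon',back(T,(399,276),.005),back(T,(391,336),.005))
E
python3 fit.py
```

```text
[0.71410834 0.13171949] -2.7889012049877935 0.014562927249337871 [-0.2 -2.2  0.4 -1.6  0.1  0.2 -1.   0.3 -2.6 -1.6 -2.2  2.8  1.1  1.6
  0.4 -0.  -0.6 -0.1]
tab [0.52757448 0.09575293 0.025     ] paddle [0.55397749 0.19458532 0.16      ]
side bead [274.32545168 274.48209239] seen (277.3888888888889, 275.1666666666667)
foot [347.80893574 253.38209321]
foot [255.48299728 249.93466198]
pod [0.4411779  0.29234847 0.045     ]
plate [0.56486846 0.06445108 0.034     ] [0.56482531 0.05889679 0.034     ]
spoon [ 0.53955823 -0.0495083   0.005     ] [ 0.42588587 -0.03158625  0.005     ]
```

```bash
cat > go.py <<'E'
import sys
from plant import r
from h import *
from scipy.spatial.transform import Slerp
def go(pos,yaw,tilt,n):
    s=r.get_state(); p0=s['tcp_pos']; R0=Ro.from_euler('xyz',s['eef_rot'],degrees=True)
    R1=Ro.from_euler('z',yaw,degrees=True)*Ro.from_euler('x',180,degrees=True)*Ro.from_euler('y',-tilt,degrees=True)
    L=Slerp([0,1],Ro.concatenate([R0,R1]))(np.linspace(0,1,n+1))
    st=(np.array(pos)-p0)/n
    print(s['time_s'],p0.round(4),s['eef_rot'].round(1),'dist',np.linalg.norm(st*n).round(3),'width',round(s['gripper_width'],4),'F',s['contact_force'].round(1))
    for i in range(n):
        print((L[i].inv().apply(st)/.5).round(3).tolist()+((L[i].inv()*L[i+1]).as_rotvec(degrees=True)/60).round(3).tolist())
a=list(map(float,sys.argv[1:])); go(a[:3],a[3],a[4],int(a[5]))
E
python3 go.py .45 .06 .22 177.2 20 15
```

```text
0.1 [ 0.2951 -0.6066  0.2337] [ 179.9   -0.  -154.1] dist 0.684 width 0.0878 F [-0.2 -0.2 -0.2]
[-0.057, 0.071, 0.002, 0.006, -0.022, 0.032]
[-0.055, 0.073, 0.003, 0.006, -0.022, 0.032]
[-0.053, 0.075, 0.004, 0.006, -0.022, 0.032]
[-0.05, 0.076, 0.004, 0.006, -0.022, 0.032]
[-0.047, 0.078, 0.005, 0.006, -0.022, 0.032]
[-0.045, 0.079, 0.006, 0.006, -0.022, 0.032]
[-0.042, 0.081, 0.006, 0.006, -0.022, 0.032]
[-0.039, 0.082, 0.006, 0.006, -0.022, 0.032]
[-0.036, 0.084, 0.007, 0.006, -0.022, 0.032]
[-0.033, 0.085, 0.007, 0.006, -0.022, 0.032]
[-0.03, 0.086, 0.007, 0.006, -0.022, 0.032]
[-0.027, 0.087, 0.007, 0.006, -0.022, 0.032]
[-0.024, 0.088, 0.008, 0.006, -0.022, 0.032]
[-0.021, 0.089, 0.008, 0.006, -0.022, 0.032]
[-0.018, 0.089, 0.007, 0.006, -0.022, 0.032]
```

Request:
carry_out:
  targets:
    - [-0.057, 0.071, 0.002, 0.006, -0.022, 0.032]
    - [-0.055, 0.073, 0.003, 0.006, -0.022, 0.032]
    - [-0.053, 0.075, 0.004, 0.006, -0.022, 0.032]
    - [-0.05, 0.076, 0.004, 0.006, -0.022, 0.032]
    - [-0.047, 0.078, 0.005, 0.006, -0.022, 0.032]
  hand: 0.6

```text
time_s: 0.72
tcp_pos: [0.3469, -0.3831, 0.2291]
eef_rot: [-178.8, 6.8, -163.7]
contact_force: [1.2, -0.3, 1.0]
gripper_width: 0.0536
gripper_force: 0.0
```

Request:
carry_out:
  targets:
    - [-0.045, 0.079, 0.006, 0.006, -0.022, 0.032]
    - [-0.042, 0.081, 0.006, 0.006, -0.022, 0.032]
    - [-0.039, 0.082, 0.006, 0.006, -0.022, 0.032]
    - [-0.036, 0.084, 0.007, 0.006, -0.022, 0.032]
    - [-0.033, 0.085, 0.007, 0.006, -0.022, 0.032]

```text
time_s: 1.35
tcp_pos: [0.3996, -0.1612, 0.2245]
eef_rot: [-178.7, 13.6, -173.3]
contact_force: [0.7, 0.3, -0.6]
gripper_width: 0.0528
gripper_force: 0.0
```

Request:
carry_out:
  targets:
    - [-0.03, 0.086, 0.007, 0.006, -0.022, 0.032]
    - [-0.027, 0.087, 0.007, 0.006, -0.022, 0.032]
    - [-0.024, 0.088, 0.008, 0.006, -0.022, 0.032]
    - [-0.021, 0.089, 0.008, 0.006, -0.022, 0.032]
    - [-0.018, 0.089, 0.007, 0.006, -0.022, 0.032]

```text
time_s: 1.98
tcp_pos: [0.4522, 0.0615, 0.2195]
eef_rot: [-179.8, 20.4, 176.9]
contact_force: [1.2, -0.2, -0.2]
gripper_width: 0.0526
gripper_force: 0.0
```

```bash
python3 go.py .476 .0953 .1225 177.2 30 4
```

```text
1.975 [0.4522 0.0615 0.2195] [-179.8   20.4  176.9] dist 0.105 width 0.0526 F [ 1.2 -0.2 -0.2]
[0.007, 0.018, 0.049, -0.001, -0.04, -0.001]
[0.009, 0.018, 0.049, -0.001, -0.04, -0.001]
[0.011, 0.018, 0.049, -0.001, -0.04, -0.001]
[0.013, 0.018, 0.048, -0.001, -0.04, -0.001]
```

Request:
carry_out:
  targets:
    - [0.007, 0.018, 0.049, 0, -0.04, 0]
    - [0.009, 0.018, 0.049, 0, -0.04, 0]
    - [0.011, 0.018, 0.049, 0, -0.04, 0]
    - [0.013, 0.018, 0.048, 0, -0.04, 0]
    - [0, 0, 0, 0, 0, 0]

```text
time_s: 2.6
tcp_pos: [0.5033, 0.1008, 0.1702]
eef_rot: [-179.5, 25.1, 176.9]
contact_force: [-0.2, -0.9, -1.1]
gripper_width: 0.0527
gripper_force: 0.0
```

```bash
python3 go.py .536 .0953 .0185 177.2 30 5; python3 - <<'E'
from plant import r
import cv2
cv2.imwrite("pics/w1.png", r.capture("wrist")[:,:,::-1])
print(r.get_state()['joints'].round(1))
E
```

```text
2.6 [0.5033 0.1008 0.1702] [-179.5   25.1  176.9] dist 0.155 width 0.0527 F [-0.2 -0.9 -1.1]
[0.014, -0.001, 0.061, -0.002, -0.016, -0.001]
[0.015, -0.001, 0.06, -0.002, -0.016, -0.001]
[0.016, -0.001, 0.06, -0.002, -0.016, -0.001]
[0.017, -0.001, 0.06, -0.002, -0.016, -0.001]
[0.018, -0.001, 0.059, -0.002, -0.016, -0.001]
[  39.5   -4.4  -58.2   45.7  -24.2 -172.9]
```

View pics/w1.png

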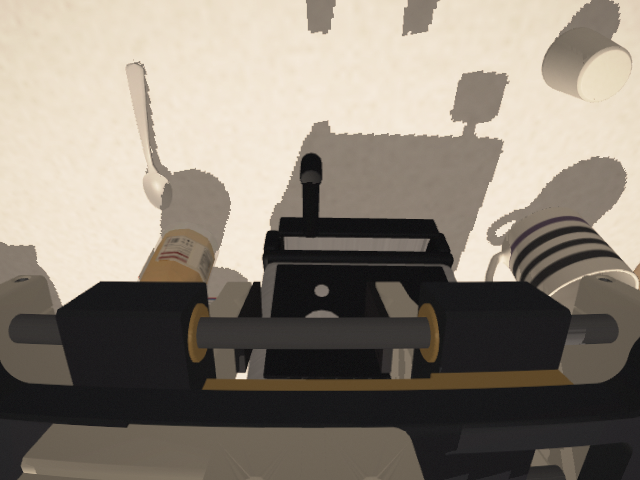

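The picture shows the tab at (311,195) centred under the open fingers, with the bead at (311,165). The tilt has driven j3 and j6 to their limits. New plan: pinch the round bead nearly upright and yawed about 15°, so the gripper body clears the lever.

```bash
python3 go.py .500 .0967 .16 -167.8 8 5
```

```text
2.65 [0.5028 0.1002 0.1704] [-179.5   25.1  176.9] dist 0.011 width 0.0525 F [-1.1  0.3 -0.1]
[0.003, -0.001, 0.003, -0.016, 0.057, -0.049]
[0.003, -0.001, 0.003, -0.016, 0.057, -0.049]
[0.002, -0.001, 0.004, -0.016, 0.057, -0.049]
[0.002, -0.001, 0.004, -0.016, 0.057, -0.049]
[0.002, -0.001, 0.004, -0.016, 0.057, -0.049]
```

Request:
carry_out:
  targets:
    - [0.003, -0.001, 0.003, -0.016, 0.057, -0.049]
    - [0.003, -0.001, 0.003, -0.016, 0.057, -0.049]
    - [0.002, -0.001, 0.004, -0.016, 0.057, -0.049]
    - [0.002, -0.001, 0.004, -0.016, 0.057, -0.049]
    - [0.002, -0.001, 0.004, -0.016, 0.057, -0.049]

```text
time_s: 3.28
tcp_pos: [0.4995, 0.0988, 0.161]
eef_rot: [179.8, 7.9, -167.7]
contact_force: [0.7, -0.3, -0.1]
gripper_width: 0.0527
gripper_force: 0.0
```

```bash
python3 go.py .5115 .0970 .019 -167.8 8 5;python3 -c "
from plant import r
print(r.get_state()['joints'].round(1))"
```

```text
3.275 [0.4995 0.0988 0.161 ] [ 179.8    7.9 -167.7] dist 0.143 width 0.0527 F [ 0.7 -0.3 -0.1]
[0.003, -0.002, 0.057, 0.001, -0.0, 0.0]
[0.003, -0.002, 0.057, 0.001, -0.0, 0.0]
[0.003, -0.002, 0.057, 0.001, -0.0, 0.0]
[0.003, -0.002, 0.057, 0.001, -0.0, 0.0]
[0.003, -0.002, 0.057, 0.001, -0.0, 0.0]
[  35.6    3.9  -33.6    4.1  -45.2 -116. ]
```

Request:
carry_out:
  targets:
    - [0.003, -0.002, 0.057, 0, 0, 0]
    - [0.003, -0.002, 0.057, 0, 0, 0]
    - [0.003, -0.002, 0.057, 0, 0, 0]
    - [0.003, -0.002, 0.057, 0, 0, 0]
    - [0.003, -0.002, 0.057, 0, 0, 0]

```text
time_s: 3.9
tcp_pos: [0.513, 0.0961, 0.0181]
eef_rot: [179.9, 8.0, -167.9]
contact_force: [0.1, 0.7, -0.8]
gripper_width: 0.0527
gripper_force: 0.0
```

Request:
carry_out:
  targets:
    - [0, 0, 0, 0, 0, 0]
    - [0, 0, 0, 0, 0, 0]
    - [0, 0, 0, 0, 0, 0]
    - [0, 0, 0, 0, 0, 0]
  hand: 0
  squeeze: 20

```text
time_s: 4.4
tcp_pos: [0.5144, 0.0971, 0.0197]
eef_rot: [179.9, 8.1, -167.9]
contact_force: [-0.0, 5.7, -2.1]
gripper_width: 0.019
gripper_force: 19.4
```

```bash
python3 go.py .4445 .1005 .0197 -167.9 8.1 10
```

```text
4.4 [0.5144 0.0971 0.0197] [ 179.9    8.1 -167.9] dist 0.07 width 0.019 F [-0.   5.7 -2.1]
[0.013, 0.004, -0.002, 0.0, 0.0, 0.0]
[0.013, 0.004, -0.002, 0.0, 0.0, 0.0]
[0.013, 0.004, -0.002, 0.0, 0.0, 0.0]
[0.013, 0.004, -0.002, 0.0, 0.0, 0.0]
[0.013, 0.004, -0.002, 0.0, 0.0, 0.0]
[0.013, 0.004, -0.002, 0.0, 0.0, 0.0]
[0.013, 0.004, -0.002, 0.0, 0.0, 0.0]
[0.013, 0.004, -0.002, 0.0, 0.0, 0.0]
[0.013, 0.004, -0.002, 0.0, 0.0, 0.0]
[0.013, 0.004, -0.002, 0.0, 0.0, 0.0]
```

Request:
carry_out:
  targets:
    - [0.013, 0.004, -0.002, 0, 0, 0]
    - [0.013, 0.004, -0.002, 0, 0, 0]
    - [0.013, 0.004, -0.002, 0, 0, 0]
    - [0.013, 0.004, -0.002, 0, 0, 0]
    - [0.013, 0.004, -0.002, 0, 0, 0]

```text
time_s: 5.03
tcp_pos: [0.4795, 0.0996, 0.0196]
eef_rot: [179.9, 8.1, -167.8]
contact_force: [1.5, 3.2, 5.2]
gripper_width: 0.019
gripper_force: 19.1
```

Request:
carry_out:
  targets:
    - [0.013, 0.004, -0.002, 0, 0, 0]
    - [0.013, 0.004, -0.002, 0, 0, 0]
    - [0.013, 0.004, -0.002, 0, 0, 0]
    - [0.013, 0.004, -0.002, 0, 0, 0]
    - [0.013, 0.004, -0.002, 0, 0, 0]

```text
time_s: 5.65
tcp_pos: [0.4447, 0.102, 0.0196]
eef_rot: [179.9, 8.0, -167.9]
contact_force: [3.0, 2.1, 5.4]
gripper_width: 0.0187
gripper_force: 19.0
```

Moved 70 mm. I'll continue in small steps until the stop is felt.

Request:
carry_out:
  targets:
    - [0.008, 0.002, -0.001, 0, 0, 0]
    - [0, 0, 0, 0, 0, 0]

```text
time_s: 5.9
tcp_pos: [0.4404, 0.1022, 0.0195]
eef_rot: [179.9, 8.0, -167.8]
contact_force: [-1.4, 5.0, 7.8]
gripper_width: 0.0189
gripper_force: 19.2
```

Request:
carry_out:
  targets:
    - [0.006, 0.002, -0.001, 0, 0, 0]
    - [0, 0, 0, 0, 0, 0]

```text
time_s: 6.15
tcp_pos: [0.4372, 0.1024, 0.0195]
eef_rot: [179.9, 8.0, -167.9]
contact_force: [-1.2, 4.8, 7.3]
gripper_width: 0.0191
gripper_force: 19.2
```

```bash
python3 -c "
from plant import r
s=r.get_state();print(s['tcp_pos'],s['contact_force'],s['joints'].round(1))"
```

```text
[0.43724313 0.10239194 0.01952117] [-1.22010033  4.80837008  7.27839537] [  41.4   11.3  -53.7   12.2  -18.4 -130.6]
```

Request:
carry_out:
  targets:
    - [0.004, 0.001, 0, 0, 0.06, 0]
    - [0.004, 0.001, 0, 0, 0.06, 0]
    - [0, 0, 0, 0, 0, 0]

```text
time_s: 6.52
tcp_pos: [0.4338, 0.1024, 0.0192]
eef_rot: [180.0, 0.7, -167.9]
contact_force: [-0.5, 3.2, 14.4]
gripper_width: 0.0185
gripper_force: 19.8
```

Request:
carry_out:
  targets:
    - [0.005, 0.001, 0, 0, 0, 0]
    - [0, 0, 0, 0, 0, 0]

```text
time_s: 6.78
tcp_pos: [0.433, 0.1026, 0.0195]
eef_rot: [180.0, 1.0, -167.8]
contact_force: [15.1, -5.6, 0.1]
gripper_width: 0.0188
gripper_force: 18.4
```

Request:
carry_out:
  targets:
    - [0.005, 0.001, 0, 0, 0, 0]
    - [0, 0, 0, 0, 0, 0]

```text
time_s: 7.02
tcp_pos: [0.4311, 0.1026, 0.0196]
eef_rot: [180.0, 1.0, -167.8]
contact_force: [19.9, -9.3, -1.7]
gripper_width: 0.0182
gripper_force: 18.4
```

```bash
python3 - <<'E'
from plant import r
import cv2
s=r.get_state();print(s['tcp_pos'],s['contact_force'],s['joints'].round(1))
i=r.capture("top")[:,:,::-1]
cv2.imwrite("pics/t2.png", i)
cv2.imwrite('pics/t2s.png',cv2.resize(r.capture("side")[170:310,230:370,::-1],None,fx=4,fy=4,interpolation=cv2.INTER_CUBIC))
E
```

```text
[0.4311053  0.10256207 0.01958523] [19.92116068 -9.29870642 -1.69760472] [  39.4   14.   -44.2    0.8  -30.8 -117.9]
```

View pics/t2s.png

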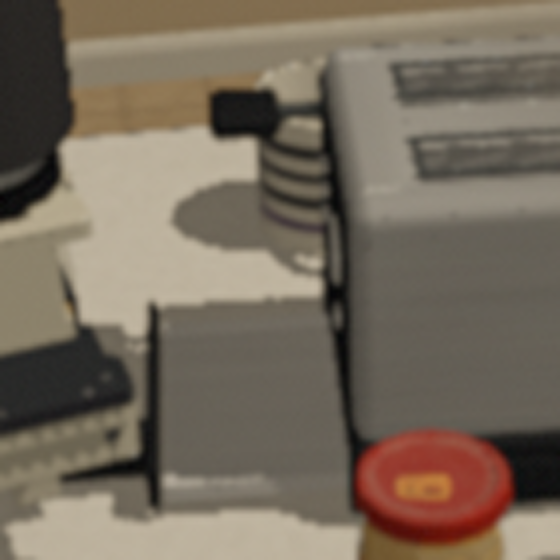

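The side view shows the tray fully out, with its plate at (155,400), and the lever still up at (245,112). The pull force of about 20 N confirms the stop. Release and lift.

Request:
carry_out:
  targets:
    - [0, 0, 0, 0, 0, 0]
    - [0, 0, 0, 0, 0, 0]
    - [0, 0, 0, 0, 0, 0]
  hand: 0.6

```text
time_s: 7.5
tcp_pos: [0.4273, 0.1016, 0.0184]
eef_rot: [180.0, 0.7, -167.9]
contact_force: [0.1, 0.7, 0.2]
gripper_width: 0.0421
gripper_force: 0.0
```

Request:
carry_out:
  targets:
    - [0, 0, -0.05, 0, 0, 0]
    - [0, 0, -0.08, 0, 0, 0]
    - [0, 0, -0.08, 0, 0, 0]
    - [0, 0, -0.08, 0, 0, 0]
    - [0, 0, -0.06, 0, 0, 0]

```text
time_s: 8.12
tcp_pos: [0.4258, 0.1016, 0.1954]
eef_rot: [179.9, 0.8, -167.8]
contact_force: [0.2, 0.2, -0.3]
gripper_width: 0.0527
gripper_force: 0.0
```

```bash
python3 go.py .547 .194 .195 177.2 0 5; python3 - <<'E'
from plant import r
import cv2
i=r.capture("top")[:,:,::-1]
cv2.imwrite('pics/t3.png',cv2.resize(i[200:400,180:420],None,fx=3,fy=3))
E
```

```text
8.125 [0.4258 0.1016 0.1954] [ 179.9    0.8 -167.8] dist 0.152 width 0.0527 F [ 0.2  0.2 -0.3]
[-0.055, 0.026, 0.001, 0.001, 0.003, 0.05]
[-0.054, 0.029, 0.001, 0.001, 0.003, 0.05]
[-0.052, 0.032, 0.001, 0.001, 0.003, 0.05]
[-0.05, 0.034, 0.0, 0.001, 0.003, 0.05]
[-0.049, 0.037, 0.0, 0.001, 0.003, 0.05]
```

View pics/t3.png

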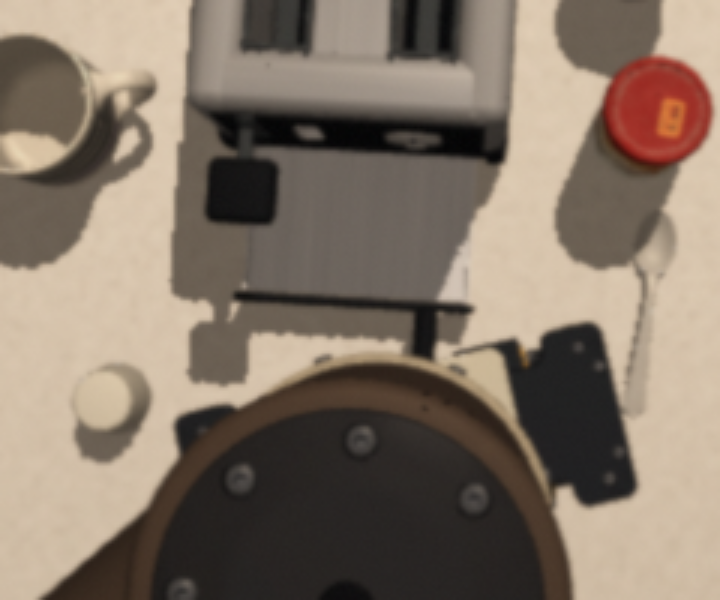

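The tray stays out, with its plate at about (355,303) in the crop, and the bystanders have not moved. Now over the paddle with closed fingers.

Request:
carry_out:
  targets:
    - [-0.055, 0.026, 0.001, 0.001, 0.003, 0.05]
    - [-0.054, 0.029, 0.001, 0.001, 0.003, 0.05]
    - [-0.052, 0.032, 0.001, 0.001, 0.003, 0.05]
    - [-0.05, 0.034, 0, 0.001, 0.003, 0.05]
    - [-0.049, 0.037, 0, 0.001, 0.003, 0.05]
  hand: 0

```text
time_s: 8.8
tcp_pos: [0.5474, 0.1948, 0.1924]
eef_rot: [-179.8, -0.2, 177.0]
contact_force: [-0.3, -0.0, 0.4]
gripper_width: 0.008
gripper_force: 0.0
```

Request:
carry_out:
  targets:
    - [0, 0, 0.02, 0, 0, 0]
    - [0, 0, 0.02, 0, 0, 0]
    - [0, 0, 0, 0, 0, 0]

```text
time_s: 9.18
tcp_pos: [0.5459, 0.1934, 0.1721]
eef_rot: [-179.8, -0.2, 177.1]
contact_force: [0.4, -0.7, 0.0]
gripper_width: 0.0003
gripper_force: 0.0
```

```bash
python3 go.py .547 .194 .13 177.2 0 5; python3 -c "
from plant import r
s=r.get_state();print(s['joints'].round(1))"
```

```text
9.175 [0.5459 0.1934 0.1721] [-179.8   -0.2  177.1] dist 0.042 width 0.0003 F [ 0.4 -0.7  0. ]
[-0.0, 0.0, 0.017, -0.001, -0.001, -0.0]
[-0.0, 0.0, 0.017, -0.001, -0.001, -0.0]
[-0.0, 0.0, 0.017, -0.001, -0.001, -0.0]
[-0.0, 0.0, 0.017, -0.001, -0.001, -0.0]
[-0.0, 0.0, 0.017, -0.001, -0.001, -0.0]
[  38.9   14.6  -16.5    0.   -59.3 -131.7]
```

Tips are at 164 mm. Press in steps.

Request:
carry_out:
  targets:
    - [0, 0, 0.01, 0, 0, 0]
    - [0, 0, 0.006, 0, 0, 0]
    - [0, 0, 0, 0, 0, 0]

```text
time_s: 9.55
tcp_pos: [0.5472, 0.1941, 0.166]
eef_rot: [-179.8, -0.1, 177.1]
contact_force: [-2.3, 0.0, 3.7]
gripper_width: 0.0007
gripper_force: 2.1
```

Request:
carry_out:
  targets:
    - [0, 0, 0.016, 0, 0, 0]
    - [0, 0, 0.016, 0, 0, 0]
    - [0, 0, 0.012, 0, 0, 0]
    - [0, 0, 0, 0, 0, 0]
    - [0, 0, 0, 0, 0, 0]

```text
time_s: 10.18
tcp_pos: [0.5472, 0.1942, 0.1434]
eef_rot: [-179.8, -0.1, 177.1]
contact_force: [-1.0, -0.7, 0.7]
gripper_width: 0.0005
gripper_force: 0.3
```

Request:
carry_out:
  targets:
    - [0, 0, 0.012, 0, 0, 0]
    - [0, 0, 0, 0, 0, 0]

```text
time_s: 10.42
tcp_pos: [0.5473, 0.1942, 0.1378]
eef_rot: [-179.8, -0.1, 177.2]
contact_force: [-3.5, 0.1, 7.4]
gripper_width: 0.0007
gripper_force: 3.7
```

Request:
carry_out:
  targets:
    - [0, 0, 0.012, 0, 0, 0]
    - [0, 0, 0, 0, 0, 0]

```text
time_s: 10.68
tcp_pos: [0.5473, 0.1942, 0.1317]
eef_rot: [-179.8, -0.1, 177.1]
contact_force: [-1.3, -0.0, 3.8]
gripper_width: 0.0003
gripper_force: 1.9
```

```bash
python3 - <<'E'
from plant import r
import cv2
s=r.get_state();print(s['tcp_pos'],s['contact_force'])
cv2.imwrite('pics/s4.png',cv2.resize(r.capture("side")[150:310,230:370,::-1],None,fx=3.7,fy=3.7,interpolation=cv2.INTER_CUBIC))
E
```

```text
[0.54725463 0.19416956 0.13169558] [-1.32936159 -0.01436669  3.84923332]
```

View pics/s4.png

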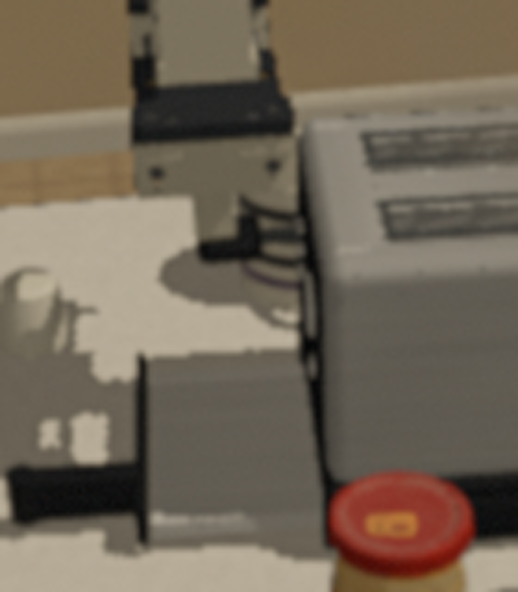

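The side view shows the fingertip pressing the paddle at (230,245), the tray out with its tab free at (70,490), and the body clear of the toaster. The lever is now at about 36 mm, so 5 mm remain.

Request:
carry_out:
  targets:
    - [0, 0, 0.01, 0, 0, 0]
    - [0, 0, 0, 0, 0, 0]
    - [0, 0, 0, 0, 0, 0]

```text
time_s: 11.1
tcp_pos: [0.5473, 0.1942, 0.127]
eef_rot: [-179.8, -0.1, 177.2]
contact_force: [-3.4, -0.6, 8.4]
gripper_width: 0.0003
gripper_force: 4.1
```

Request:
carry_out:
  targets:
    - [0, 0, 0, 0, 0, 0]
    - [0, 0, 0, 0, 0, 0]
    - [0, 0, 0, 0, 0, 0]
    - [0, 0, 0, 0, 0, 0]
    - [0, 0, 0, 0, 0, 0]

```text
time_s: 11.72
tcp_pos: [0.5473, 0.1943, 0.1271]
eef_rot: [-179.9, -0.1, 177.2]
contact_force: [-3.7, -0.3, 8.6]
gripper_width: 0.0004
gripper_force: 4.1
```

```bash
python3 - <<'E'
from plant import r
import cv2
s=r.get_state();print(s['tcp_pos'],s['contact_force'],s['gripper_force'])
a=r.capture("side"); cv2.imwrite('pics/s5.png',cv2.resize(a[190:260,270:340,::-1],None,fx=8,fy=8,interpolation=cv2.INTER_CUBIC))
E
cat >> fit.py <<'E'
print('---')
for d in (.036,.040,.042,.046): 
    print(d,[((proj(S,w(p,(x,y,.16-d-h)))[0]-[270,190]+.5)*8-.5).round() for x,y,h in((-.181,.074,0),(-.181,.036,.014),(-.145,.036,.014))])
E
python3 fit.py | sed -n '/---/,$p'
```

```text
[0.54728932 0.19427307 0.12708481] [-3.69264884 -0.31272151  8.6143867 ] 4.070699468575185
---
0.036 [array([ 93., 136.]), array([103., 256.]), array([246., 246.])]
0.04 [array([ 94., 150.]), array([104., 270.]), array([247., 260.])]
0.042 [array([ 95., 157.]), array([104., 277.]), array([247., 267.])]
0.046 [array([ 96., 170.]), array([105., 291.]), array([247., 281.])]
```

View pics/s5.png

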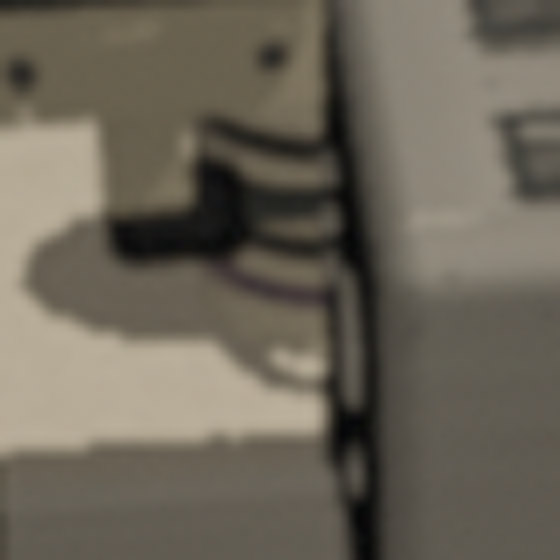

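The paddle's lower edge is at (115,262)–(238,250). After correcting for the at-rest bias, that puts the lever about 42 mm down. The TCP height gives 41 mm, with a steady 8.6 N, so I'm handing in.

```bash
python3 -c "
from plant import r
print(r.close_job())"
```

```text
the job is handed in; nothing more can be done
None
```

The job is handed in: the crumb tray is out at its stop and released, and the arm is holding the lever at the third click (about 41–42 mm down, 8.6 N), with the bystanders where they were in the last pictures; the hand-in returned no verdict.

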